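Start the steriliser cycle of a bottle warmer

ROBOT

A 6-joint arm with a two-finger parallel gripper is mounted at the origin on the work surface. World frame = base frame: x ahead of the robot, y to its left, z up, the work surface at z = 0. Lengths are in m, angles in degrees, forces in N, time in s.
With the tool pointing down it reaches from about 0.4 to 0.825 m from the base axis. Payload 7 kg.
Tool frame: the origin (TCP) lies midway between the tips of the shut fingers; the grasp point (between the pads) lies 19 mm behind it; z points along the fingers, y is the line along which they close (so a half turn about z gives the same grasp; the last joint's range is limited). The gripper opens to 88 mm and grips with 3 to 60 N. Pads are 19 mm wide; open, the fingers measure 130 mm over their backs; the gripper's body (78 mm by 193 mm) begins 47 mm behind the grasp point.
Start: joints at [-59.696, 20.546, 0.682, 0, -70.136, -16.507], TCP at [0.161, -0.656, 0.227] pointing down, gripper open.
Joint ranges: [-176.03, 176.03], [-82.01, 121.73], [-58.28, 71.71], [-173.87, 95.51], [-174.79, -0.11], [-173.66, 173.66]. Speed limits (degrees/s): [136.94, 136.94, 172.46, 180, 180, 180].

INTERFACE

Orientations are given as [roll, pitch, yaw] about the fixed x, y, z axes, in that order (R = Rz(yaw) Ry(pitch) Rx(roll)).
In Python, from plant import get_state, optics, order gives the robot as it stands. The module is installed in compiled form; this text tells all that it offers.
- The arm moves only by the tool send_rows, never from a script. Its argument "moves" is a list of rows, each an object with "slide": the shift along the tool's x, y, z as a fraction of full scale, a list of three; "turn": the turn about the tool's z as a fraction of full scale; "gripper": the opening, from 0 (shut) to 1 (fully open). A call has exactly 5 rows; each row is the pose to reach, as a shift and turn from the pose commanded when the call began, along the tool's axes at that moment; what a row does not reach only later rows make up. Full scale, the value 1, is 150 mm for a shift and 90 degrees for a turn. A row lasts 1/12 s, in which the tool goes at most 41.7 mm and 7.16 degrees, less where a joint would pass 70% of its speed; a pose out of reach is approached as far as the arm can. A call with a number of a shift or a turn outside -1 to 1 is refused whole. A call with a gripper value outside its range is refused whole. The fingers move at their own pace and stop on an object; "newtons" is the grip in N (left out, the last holds). Time passes only in rows, so rows that repeat a pose let the fingers close, or fill a call up. It gives the time, the measured TCP pose, the force, the opening and the grip force at its end, in the units of the state.
- get_state(): the state, without advancing time (a new reading comes with each control period).
- optics.capture(name): name is "side" or "top"; returns a dict with "img" (480x640x3 uint8, red, green, blue), "intrinsics" (3x3 intrinsics, pixels), "origin" and "attitude" of the camera in the world. Camera axes: x right, y down, z forward; pixel columns grow to the right and rows downward; lengths in m; the calibration is good to about 2 mm. A picture is of the moment at which its call begins. There is no depth.
- order.close_job(): hands the job in; it is judged then, once.
Trained networks look in the newest picture that a camera, given by its name, has taken for a name from the list of things; names that differ only in an ending like _2 or _b are one class to them, and where a whole thing is asked for, a point or a joint stands for the part that bears it (a point fixed in the world has none). Each returns a list of dicts, best first, with "p" (0 to 1); they miss things now and then, are a little off and sometimes report something else, mostly with a low value. They report only what shows in the picture. A call takes as long as a camera call.
- optics.look_for(camera, name): "location" ([x, y, z] in m, in world coordinates, good to about 4 mm: the middle of the surface that is visible of it).
The state is a dict: "time_s": time; "joints": joint angles; "qd": joint speeds; "joint_torque": joint torques, N m; "tcp_pos": TCP position; "eef_rot": TCP orientation; "contact_force": force on the tool from outside, world axes, zero at the start; "moment": the same for the moment, N m; "gripper_width": finger opening in m; "gripper_force": force on a finger pad.
Only numpy, scipy, OpenCV 4.12 (cv2) and the standard library are available. Lean on these libraries where they do the work, as an engineer would, in place of code of your own. Each camera call takes 0.05 s, during which the arm holds its last target. There are 200 camera calls.

TASK

Start the sterilising cycle on the bottle warmer, working its keys one at a time, each pressed fully down: first the square key, which stays down, then the round key, letting it spring back; then turn the dial clockwise until it meets its stop, and only after that press and release the long bar-shaped key. Do not press the cross-shaped key, and leave the bottles, jug and pacifier box where they stand.

Things in the scene. Friction and masses are not known exactly. Their poses are not given: they have to be found in the camera images.
- warmer: bottle warmer, fixed: white deck 112 mm (x) by 220 mm (y, from -160 to +60), 45 mm high, and at its +y end a round lidded chamber 124 mm across, 103 mm high, centre at y +105 mm. Origin on the counter at mid x of the deck. Four black keys in a 2 by 2 grid at x -24 or +24, y -36 or +12 mm (which key is where varies); dial near y -111 mm. Axes are the world's at yaw 0
- key_square_top (a point): centre of the top face of the square key, 11 mm above the deck when up and 5 mm above it when down; moves with the key; x and y along the appliance's own x and y. Cap 24 x 24 mm
- key_square (a joint): square key, latching: it stays where it is pushed, about 2.5 N to move it. Its travel is 6 mm straight down; joint value in m, 0 = up, 0.006 = fully down
- key_round_top (a point): centre of the top face of the round key, 11 mm above the deck when up and 5 mm above it when down; moves with the key; x and y along the appliance's own x and y. Cap 26 mm across
- key_round (a joint): round key, springs back up; about 1.4 N to start, 4 N to hold fully down. Its travel is 6 mm straight down; joint value in m, 0 = up, 0.006 = fully down
- key_bar_top (a point): centre of the top face of the bar-shaped key, 11 mm above the deck when up and 5 mm above it when down; moves with the key; x and y along the appliance's own x and y. Cap 34 mm (x) by 11 mm (y)
- key_bar (a joint): long bar-shaped key, springs back up; about 1.4 N to start, 4 N to hold fully down. Its travel is 6 mm straight down; joint value in m, 0 = up, 0.006 = fully down
- key_cross_top (a point): centre of the top face of the cross-shaped key, 11 mm above the deck when up and 5 mm above it when down; moves with the key; x and y along the appliance's own x and y. A plus sign 27 mm across with 9 mm arms; not to be pressed
- key_cross (a joint): cross-shaped key, springs back up. Its travel is 6 mm straight down; joint value in m, 0 = up, 0.006 = fully down
- dial_grip (a point): point on the upright axis of the black dial at the height to grip, 37 mm above the deck. The dial is a bar 14 mm wide, 42 mm long and 32 mm tall (top 44 mm above the deck) on a 44 mm disc; the point's x axis runs along the bar (it turns with the dial), y across it. A thin white mark lies on the -x half of its top
- dial (a joint): dial angle in rad, grows when turned clockwise seen from above; it stays where it is left and has a rigid stop at each end of its travel, 0 and 2.0. It starts between 0.6 and 1.1
- bottle_left: empty glass bottle in a dark silicone sleeve, 62 mm across, 138 mm high, standing; origin under its centre; may stand on either side of the warmer
- bottle_right: the other, equal bottle with sleeve, 62 mm across, 138 mm high; origin under its centre
- pacifier_box: round clear plastic box with ribbed white twist cap, 80 mm across, 56 mm high, standing beyond the warmer; origin under its centre
- jug: small white ceramic jug, 74 mm across, 82 mm high, handle to its +y out to 62 mm; stands beyond the warmer; origin under its centre

How it is judged:
By the outcome, as a careful person would: the job done as asked, in the order asked, and still so for the second after the job is handed in, with the robot touching nothing.
It also fails if it takes over 70 s, if anything falls off the work surface, if the arm or the gripper's body presses on something with over 40 N, if the wrist force passes 120 N, or if a joint passes its speed limit or range.

## Working session

There is one attempt and no reset: what is moved stays moved. The work goes in short steps, Python scripts to look and compute and a tool call to move; the robot and the scene stay as the last step left them, time stands still between calls to the robot, and variables do not carry over. Pictures are saved under pics/ and viewed, at most 10 in all, crops included, and the job is handed in when it is done.

Besides the shell and the picture viewer there is one more tool, called as a command line: name --argument value ..., lists and objects as JSON in quotes. send_rows: Moves the arm, as the interface text tells. Shift numbers are shares of 150 mm and turn numbers shares of 90 degrees, none past 1 either way. Its arguments: {"type":"object","properties":{"moves":{"type":"array"},"newtons":{"type":"number"}},"required":["moves"]}

```bash
mkdir -p pics; python3 - <<'E'
from plant import get_state, optics, order
import cv2
print(get_state())
for c in("top","side"):
    d=optics.capture(c); cv2.imwrite(f"pics/{c}1.png",d["img"][:,:,::-1]); print(c,d["intrinsics"],d["origin"],d["attitude"])
    for n in("warmer","key_square_top","key_round_top","key_bar_top","key_cross_top","dial_grip","bottle_left","jug","pacifier_box"):
        print(n,[(r["location"],r["p"]) for r in optics.look_for(c,n)[:3]])
E
```

```text
{'time_s': 0.0, 'joints': array([-5.96965231e+01,  2.05925608e+01,  6.32407995e-01, -2.10325536e-02,
       -7.01358198e+01, -1.65060345e+01]), 'qd': array([-0.00656096, -0.01841723,  0.0395054 , -0.0676562 , -0.01006334,
        0.00061647]), 'joint_torque': array([ 4.61365380e-04, -5.82717669e+01,  2.93075502e+01,  6.99775457e+00,
        7.14180715e-03, -1.42519734e-04]), 'tcp_pos': array([ 0.16082576, -0.65504138,  0.22559674]), 'eef_rot': array([ 1.79902365e+02, -8.31328017e-03, -1.66209714e+02]), 'contact_force': array([ 0.16132031, -0.1546911 , -0.10888329]), 'moment': array([-0.00129231, -0.02559299,  0.05662417]), 'gripper_force': 0.0, 'gripper_width': 0.0877823494892163}
top [[573.35423949   0.         327.79684717]
 [  0.         573.35423949 237.78055123]
 [  0.           0.           1.        ]] [ 0.50227709 -0.00258751  1.277481  ] [-173.54227478    1.10323181  -91.36196718]
warmer [([0.5068, 0.1623, 0.0414], 0.92)]
key_square_top [([0.5142, 0.0747, 0.0539], 0.55), ([0.5053, 0.1611, 0.0421], 0.34)]
key_round_top [([0.5252, 0.1194, 0.0516], 0.59)]
key_bar_top []
key_cro
[... 181 characters left out ...]
x [([0.7639, -0.1309, 0.0573], 0.83)]
side [[529.32135633   0.         325.87208041]
 [  0.         529.32135633 235.99006248]
 [  0.           0.           1.        ]] [0.24327111 0.88409337 0.99730969] [-1.32910000e+02 -7.79470351e-02 -1.55568008e+02]
warmer [([0.4981, 0.2112, 0.0503], 0.71)]
key_square_top [([0.5134, 0.0789, 0.057], 0.43)]
key_round_top [([0.5309, 0.1248, 0.0563], 0.4)]
key_bar_top [([0.4678, 0.09, 0.0546], 0.5), ([0.763, 0.1253, 0.0557], 0.49)]
key_cross_top []
dial_grip [([0.4767, 0.0108, 0.0594], 0.62)]
bottle_left [([0.605, -0.4189, 0.0827], 0.95), ([0.5299, 0.1291, 0.0584], 0.28)]
jug [([0.7663, 0.124, 0.0546], 0.67)]
pacifier_box [([0.7664, -0.1116, 0.0575], 0.81)]
```

View pics/top1.png

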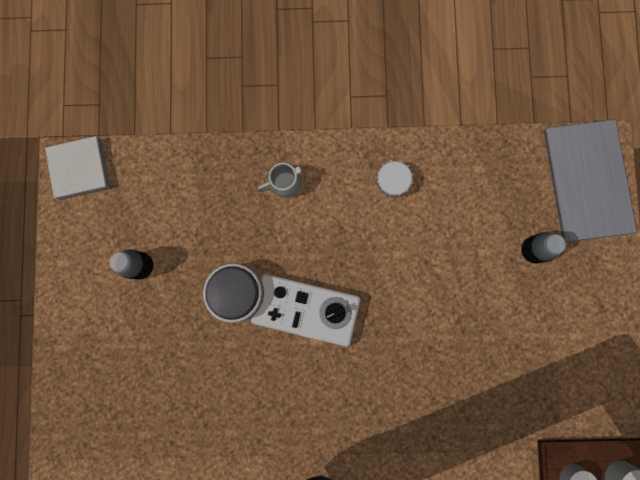

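View pics/side1.png

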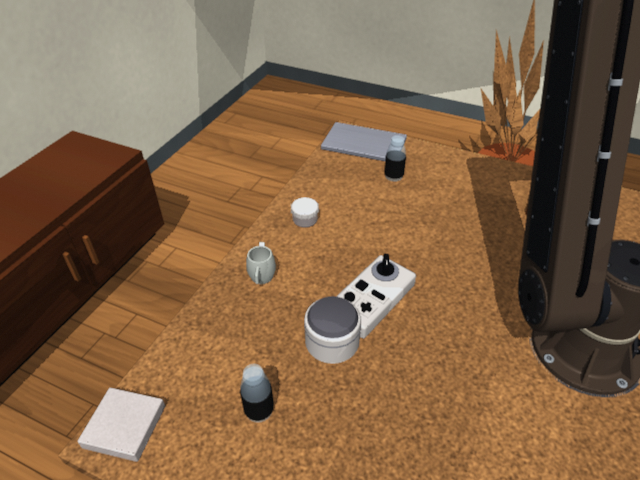

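The top view shows round (280,292), square (302,297), cross (274,315), bar (296,320) and the dial at (335,313). I'll refine these with blobs and a crop.

```bash
cat > h.py <<'E'
import numpy as np, cv2
from scipy.spatial.transform import Rotation as Ro
from scipy.optimize import least_squares
from plant import get_state, optics, order
def ray(d,px,z):
    R=Ro.from_euler("xyz",d["attitude"],degrees=True).as_matrix()
    v=R@np.linalg.inv(d["intrinsics"])@[px[0],px[1],1.]; o=np.array(d["origin"]); return o+v*(z-o[2])/v[2]
def proj(d,P):
    R=Ro.from_euler("xyz",d["attitude"],degrees=True).as_matrix()
    q=(np.atleast_2d(P)-d["origin"])@R@np.array(d["intrinsics"]).T; return q[:,:2]/q[:,2:]
def blobs(d,x0,y0,x1,y1,th=45,amin=25):
    g=d["img"].max(2)[y0:y1,x0:x1]; n,l,s,c=cv2.connectedComponentsWithStats((g<th).astype(np.uint8))
    return [(c[i]+[x0,y0],s[i]) for i in range(1,n) if s[i,4]>amin]
E
python3 - <<'E'
from h import *
for c,b in(("top",(245,270,370,355)),("side",(330,245,420,335))):
    d=optics.capture(c)
    for p,s in blobs(d,*b): print(c,p.round(1),s[2:],ray(d,p,.055).round(4))
    x0,y0,x1,y1=b
    cv2.imwrite(f"pics/{c}2.png",cv2.resize(d["img"][y0:y1,x0:x1,::-1],None,fx=6,fy=6,interpolation=cv2.INTER_CUBIC))
E
```

```text
top [252.7 292.6] [ 13  44 110] [0.5279 0.1803 0.055 ]
top [279.8 292. ] [12 11 97] [0.5279 0.1225 0.055 ]
top [301.5 297.4] [ 12  12 103] [0.5154 0.0764 0.055 ]
top [335.3 312.5] [ 20  20 288] [0.4817 0.0055 0.055 ]
top [274.2 314. ] [12 11 68] [0.4817 0.135  0.055 ]
top [296.1 319.2] [ 7 15 62] [0.4698 0.0887 0.055 ]
side [385.2 266.7] [ 17  22 216] [0.4827 0.001  0.055 ]
side [361.5 284.9] [12 11 73] [0.5135 0.0812 0.055 ]
side [378.  294.6] [13 10 58] [0.4675 0.0932 0.055 ]
side [349.5 296.3] [10  9 64] [0.526  0.1256 0.055 ]
side [365.7 306.7] [10  8 60] [0.4803 0.1391 0.055 ]
```

View pics/top2.png

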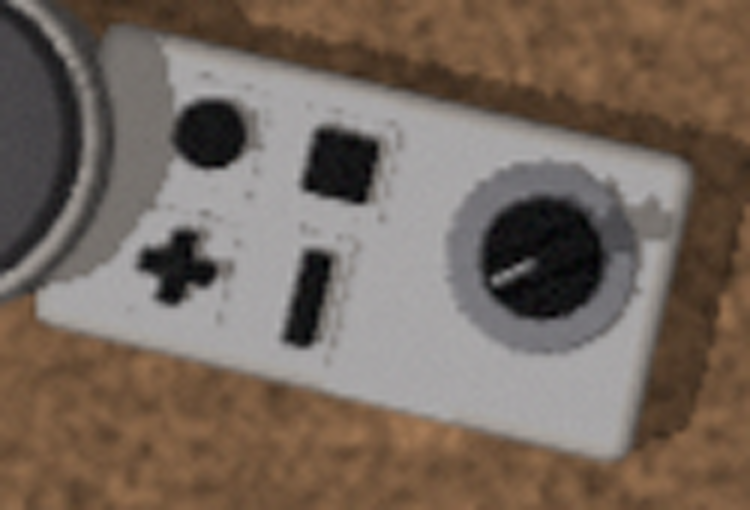

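View pics/side2.png

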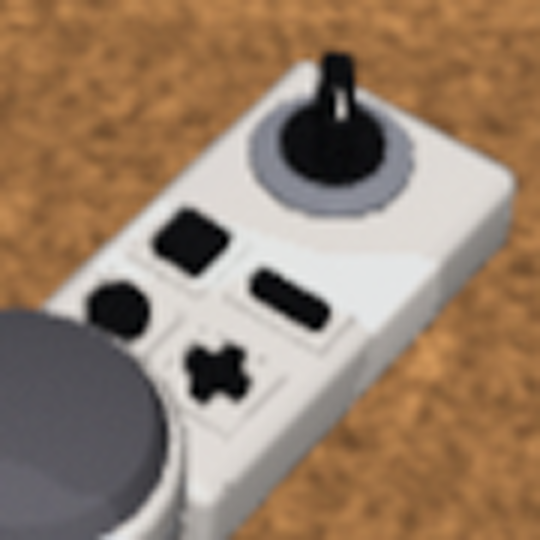

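Yaw is about -15°. At z≈0.056, square is at (0.5145,0.078), round at (0.527,0.1235) and bar at (0.4687,0.0905). The dial is at about (0.481,0.005) with its bar at yaw ≈ -67°, which means a joint value of about 0.9. Moving now, with the fingers shutting on the way.

```bash
cat >> h.py <<'E'
def go(x,y,z,yaw,cmd=None):
    s=get_state(); p=np.array(cmd[:3]) if cmd else s["tcp_pos"]; e=np.array([180,0,cmd[3]]) if cmd else s["eef_rot"]
    v=Ro.from_euler("xyz",e,degrees=True).as_matrix().T@(np.array([x,y,z])-p)
    print("tcp",s["tcp_pos"].round(4),s["eef_rot"].round(2),"t",round(s["time_s"],2),"j",s["joints"].round(0),"F",s["contact_force"].round(1))
    print("slide",(v/.15).round(3),"turn",round(-((yaw-e[2]+180)%360-180)/90,4))
E
python3 -c "
from h import *
go(.281,-.536,.227,-130.4,(.161,-.656,.227,-166.2))"
```

```text
tcp [ 0.1609 -0.6555  0.2266] [-180.     0.  -166.2] t 1.1 j [-60.  21.   1.  -0. -70. -17.] F [0.4 0.9 0. ]
slide [-0.968  0.586  0.   ] turn -0.3978
```

send_rows --moves '[{"slide": [-0.967,0.586,0],"turn": -0.39,"gripper": 0},{"slide": [-0.967,0.586,0],"turn": -0.39,"gripper": 0},{"slide": [-0.967,0.586,0],"turn": -0.39,"gripper": 0},{"slide": [-0.967,0.586,0],"turn": -0.39,"gripper": 0},{"slide": [-0.967,0.586,0],"turn": -0.39,"gripper": 0}]' --newtons 10

```text
time_s: 1.52
tcp_pos: [0.2846, -0.5319, 0.2271]
eef_rot: [-179.9, 0.1, -130.5]
contact_force: [-0.5, -0.2, 0.3]
gripper_width: 0.0599
gripper_force: 0.0
```

```bash
python3 -c "
from h import *
go(.42,-.40,.227,-105)"
```

```text
tcp [ 0.2846 -0.5319  0.2271] [-1.7993e+02  6.0000e-02 -1.3053e+02] t 1.52 j [-43.  14.  -9.  -0. -67.   3.] F [-0.5 -0.2  0.3]
slide [-1.255 -0.114  0.002] turn -0.2837
```

send_rows --moves '[{"slide": [-1,-0.1,0],"turn": -0.29,"gripper": 0},{"slide": [-1,-0.1,0],"turn": -0.29,"gripper": 0},{"slide": [-1,-0.1,0],"turn": -0.29,"gripper": 0},{"slide": [-1,-0.1,0],"turn": -0.29,"gripper": 0},{"slide": [-1,-0.1,0],"turn": -0.29,"gripper": 0}]'

```text
time_s: 1.93
tcp_pos: [0.394, -0.4296, 0.2269]
eef_rot: [-179.9, 0.0, -104.5]
contact_force: [0.3, -0.3, 0.3]
gripper_width: 0.0267
gripper_force: 0.0
```

send_rows --moves '[{"slide": [-1,0,0],"turn": 0,"gripper": 0},{"slide": [-1,0,0],"turn": 0,"gripper": 0},{"slide": [-1,0,0],"turn": 0,"gripper": 0},{"slide": [-1,0,0],"turn": 0,"gripper": 0},{"slide": [-1,0,0],"turn": 0,"gripper": 0}]'

```text
time_s: 2.35
tcp_pos: [0.4304, -0.2843, 0.2271]
eef_rot: [-179.9, 0.0, -104.8]
contact_force: [0.2, -0.9, 0.3]
gripper_width: 0.0006
gripper_force: 0.0
```

send_rows --moves '[{"slide": [-1,0,0.2],"turn": 0,"gripper": 0},{"slide": [-1,0,0.2],"turn": 0,"gripper": 0},{"slide": [-1,0,0.2],"turn": 0,"gripper": 0},{"slide": [-1,0,0.2],"turn": 0,"gripper": 0},{"slide": [-1,0,0.2],"turn": 0,"gripper": 0}]'

```text
time_s: 2.77
tcp_pos: [0.469, -0.1395, 0.1958]
eef_rot: [180.0, 0.0, -104.9]
contact_force: [0.2, -0.4, 0.9]
gripper_width: 0.0007
gripper_force: 0.0
```

```bash
python3 -c "
from h import *
go(.5145,.078,.15,-105)"
```

```text
tcp [ 0.469  -0.1395  0.1958] [ 1.7997e+02  2.0000e-02 -1.0485e+02] t 2.77 j [  6.   4. -25.  -0. -61. -21.] F [ 0.2 -0.4  0.9]
slide [-1.479  0.078  0.306] turn 0.0016
```

send_rows --moves '[{"slide": [-1,0.08,0],"turn": 0,"gripper": 0},{"slide": [-1,0.08,0],"turn": 0,"gripper": 0},{"slide": [-1,0.08,0],"turn": 0,"gripper": 0},{"slide": [-1,0.08,0],"turn": 0,"gripper": 0},{"slide": [-1,0.08,0],"turn": 0,"gripper": 0}]'

```text
time_s: 3.18
tcp_pos: [0.497, 0.0084, 0.1969]
eef_rot: [-179.9, 0.0, -104.8]
contact_force: [-0.7, -0.6, 0.3]
gripper_width: 0.0005
gripper_force: 0.0
```

send_rows --moves '[{"slide": [-0.48,0,0],"turn": 0,"gripper": 0},{"slide": [-0.48,0,0],"turn": 0,"gripper": 0},{"slide": [-0.48,0,0.45],"turn": 0,"gripper": 0},{"slide": [-0.48,0,0.6],"turn": 0,"gripper": 0},{"slide": [-0.48,0,0.6],"turn": 0,"gripper": 0}]'

```text
time_s: 3.6
tcp_pos: [0.5106, 0.0731, 0.101]
eef_rot: [179.6, -0.3, -105.1]
contact_force: [-2.6, -1.4, -1.5]
gripper_width: 0.0007
gripper_force: 0.0
```

```bash
python3 -c "
from h import *
go(.5145,.078,.058,-105)
for c,b in(('top',(245,270,370,355)),('side',(310,215,420,335))):
    d=optics.capture(c); x0,y0,x1,y1=b
    print(proj(d,[[.5145,.078,.056],get_state()['tcp_pos']]))
    cv2.imwrite(f'pics/{c}3.png',cv2.resize(d['img'][y0:y1,x0:x1,::-1],None,fx=5,fy=5,interpolation=cv2.INTER_CUBIC))
"
```

```text
tcp [0.5106 0.0731 0.101 ] [ 179.58   -0.29 -105.08] t 3.6 j [ 30.  13. -28.  -0. -49. -45.] F [-2.6 -1.4 -1.5]
slide [-0.04  -0.018  0.286] turn -0.0009
[[300.77370868 297.78892001]
 [301.80597195 299.05277748]]
[[361.64060703 283.62956808]
 [363.87714254 268.18667792]]
```

View pics/side3.png

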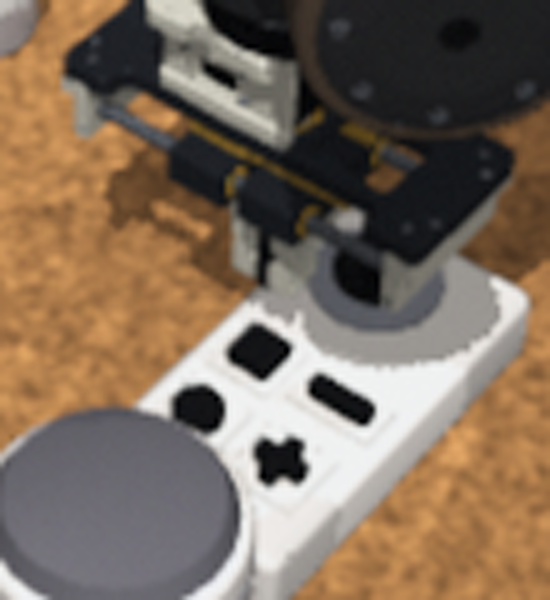

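The tip shows at about (363,271), just above the square key and matching the calibration. Re-reading the settled state.

```bash
python3 -c "
from h import *
go(.5145,.078,.060,-105)"
```

```text
tcp [0.5133 0.0734 0.1053] [ 179.81   -0.21 -105.04] t 3.7 j [ 30.  13. -28.   0. -50. -45.] F [0.2 0.2 0.9]
slide [-0.033 -0.001  0.302] turn -0.0004
```

send_rows --moves '[{"slide": [-0.033,0,0.1],"turn": 0,"gripper": 0},{"slide": [-0.033,0,0.2],"turn": 0,"gripper": 0},{"slide": [-0.033,0,0.3],"turn": 0,"gripper": 0},{"slide": [-0.033,0,0.3],"turn": 0,"gripper": 0},{"slide": [-0.033,0,0.3],"turn": 0,"gripper": 0}]'

```text
time_s: 4.12
tcp_pos: [0.5167, 0.0794, 0.0634]
eef_rot: [-179.9, 0.0, -105.0]
contact_force: [0.5, -0.2, 0.9]
gripper_width: 0.0005
gripper_force: 0.0
```

```bash
python3 -c "
from h import *
go(.5145,.078,.049,-105)"
```

```text
tcp [0.5167 0.0794 0.0634] [-1.7992e+02  3.0000e-02 -1.0502e+02] t 4.12 j [ 30.  16. -30.   0. -44. -45.] F [ 0.5 -0.2  0.9]
slide [0.013 0.012 0.096] turn -0.0002
```

send_rows --moves '[{"slide": [0.01,0.01,0.02],"turn": 0,"gripper": 0},{"slide": [0.01,0.01,0.04],"turn": 0,"gripper": 0},{"slide": [0.01,0.01,0.06],"turn": 0,"gripper": 0},{"slide": [0.01,0.01,0.08],"turn": 0,"gripper": 0},{"slide": [0.01,0.01,0.08],"turn": 0,"gripper": 0}]'

```text
time_s: 4.53
tcp_pos: [0.5146, 0.0788, 0.0502]
eef_rot: [-179.9, 0.0, -105.0]
contact_force: [0.8, -0.6, 4.8]
gripper_width: 0.0005
gripper_force: 2.2
```

send_rows --moves '[{"slide": [0,0,0.007],"turn": 0,"gripper": 0},{"slide": [0,0,0.014],"turn": 0,"gripper": 0},{"slide": [0,0,0.014],"turn": 0,"gripper": 0},{"slide": [0,0,0.014],"turn": 0,"gripper": 0},{"slide": [0,0,0.014],"turn": 0,"gripper": 0}]'

```text
time_s: 4.95
tcp_pos: [0.5147, 0.0788, 0.0498]
eef_rot: [-179.9, 0.0, -104.9]
contact_force: [-6.0, -1.6, 24.4]
gripper_width: 0.0004
gripper_force: 11.8
```

Hard stop felt at 24 N with z = 0.050. Now rise and go 48 mm along the appliance's +y to the round key.

send_rows --moves '[{"slide": [0,0,-0.14],"turn": 0,"gripper": 0},{"slide": [0,0,-0.14],"turn": 0,"gripper": 0},{"slide": [-0.2,0,-0.14],"turn": 0,"gripper": 0},{"slide": [-0.32,0,-0.14],"turn": 0,"gripper": 0},{"slide": [-0.32,0,-0.14],"turn": 0,"gripper": 0}]'

```text
time_s: 5.37
tcp_pos: [0.5278, 0.128, 0.0686]
eef_rot: [-179.9, 0.1, -104.9]
contact_force: [0.6, -0.6, 0.0]
gripper_width: 0.0006
gripper_force: 0.0
```

```bash
python3 -c "
from h import *
optics.capture('side');optics.capture('side')
go(.527,.1235,.062,-105)"
```

```text
tcp [0.5261 0.1258 0.0679] [ 1.7996e+02 -3.0000e-02 -1.0492e+02] t 5.47 j [ 34.  17. -28.  -0. -45. -49.] F [-0.3 -0.5 -0.7]
slide [ 0.013 -0.01   0.039] turn 0.0009
```

send_rows --moves '[{"slide": [0.013,-0.01,0.05],"turn": 0,"gripper": 0},{"slide": [0.013,-0.01,0.09],"turn": 0,"gripper": 0},{"slide": [0.013,-0.01,0.12],"turn": 0,"gripper": 0},{"slide": [0.013,-0.01,0.14],"turn": 0,"gripper": 0},{"slide": [0.013,-0.01,0.14],"turn": 0,"gripper": 0}]'

```text
time_s: 5.88
tcp_pos: [0.5271, 0.1223, 0.0498]
eef_rot: [-180.0, -0.0, -105.0]
contact_force: [-11.6, 1.3, 30.8]
gripper_width: 0.0006
gripper_force: 15.2
```

send_rows --moves '[{"slide": [0,0,-0.2],"turn": 0,"gripper": 0},{"slide": [0,0,-0.4],"turn": 0,"gripper": 0},{"slide": [0,0,-0.7],"turn": 0,"gripper": 0.5},{"slide": [0.3,0,-0.8],"turn": 0,"gripper": 0.5},{"slide": [0.5,0,-0.8],"turn": 0,"gripper": 0.5}]'

```text
time_s: 6.3
tcp_pos: [0.5096, 0.0506, 0.1708]
eef_rot: [-179.7, 0.2, -104.9]
contact_force: [0.6, -1.3, -0.8]
gripper_width: 0.0152
gripper_force: 0.0
```

```bash
python3 -c "
from h import *
optics.capture('side');d=optics.capture('side')
x0,y0,x1,y1=(310,215,420,335)
cv2.imwrite('pics/side4.png',cv2.resize(d['img'][y0:y1,x0:x1,::-1],None,fx=5,fy=5,interpolation=cv2.INTER_CUBIC))
go(.481,.0065,.168,-67)"
```

```text
tcp [0.506  0.0469 0.1681] [-1.7999e+02  4.0000e-02 -1.0517e+02] t 6.4 j [ 27.   8. -25.  -0. -57. -43.] F [-0.6  0.5 -0.2]
slide [0.304 0.091 0.001] turn -0.4241
```

View pics/side4.png

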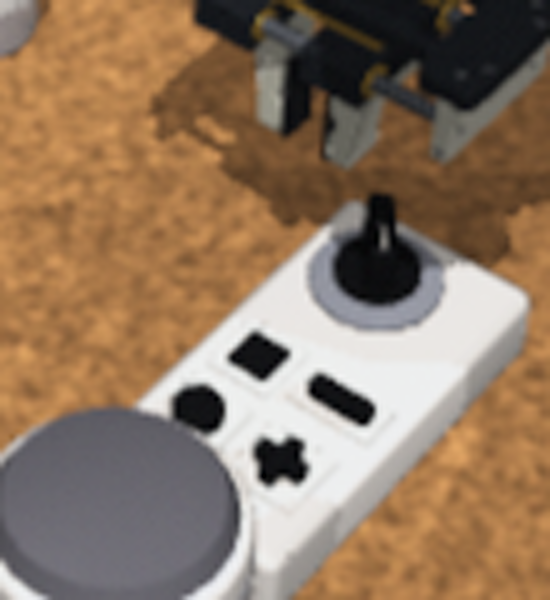

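The side view shows the round key up again and the square key's top slightly lower; the dial bar top is at about (386,257). Moving above the dial.

send_rows --moves '[{"slide": [0.304,0.09,0],"turn": -0.42,"gripper": 0.5},{"slide": [0.304,0.09,0],"turn": -0.42,"gripper": 0.5},{"slide": [0.304,0.09,0],"turn": -0.42,"gripper": 0.5},{"slide": [0.304,0.09,0],"turn": -0.42,"gripper": 0.5},{"slide": [0.304,0.09,0],"turn": -0.42,"gripper": 0.5}]'

```text
time_s: 6.82
tcp_pos: [0.4823, 0.0091, 0.1667]
eef_rot: [179.9, 0.0, -68.9]
contact_force: [-0.4, -0.2, 0.5]
gripper_width: 0.043
gripper_force: 0.0
```

```bash
python3 -c "
from h import *
d=optics.capture('side'); d=optics.capture('side')
c=np.array([.481,.0065]);
for a in (0,-67): 
  u=np.array([np.cos(np.radians(a)),np.sin(np.radians(a))])
  print((proj(d,[[*(c+s*.021*u),.089] for s in(-1,0,1)])-[310,215])*5)
go(.481,.0065,.063,-67)
optics.capture('top')
for n in ('dial_grip',): print([optics.look_for(k,n)[:2] for k in('side','top')])
"
```

```text
[[422.16650171 230.86871417]
 [380.79864676 217.93500045]
 [339.84017129 205.12927976]]
[[383.37412583 249.3254493 ]
 [380.79864676 217.93500045]
 [378.28451097 187.2922155 ]]
tcp [0.4824 0.0093 0.1667] [179.93   0.   -69.11] t 6.92 j [ 25.   5. -28.  -0. -57.  -4.] F [-0.1 -0.6  0.3]
slide [0.014 0.015 0.691] turn -0.0234
[[{'location': [0.4752, 0.0119, 0.0597], 'p': 0.73}, {'location': [0.4707, 0.0896, 0.0519], 'p': 0.55}], [{'location': [0.7635, -0.126, 0.0578], 'p': 0.64}]]
```

send_rows --moves '[{"slide": [0,0.01,0.2],"turn": -0.02,"gripper": 0.5},{"slide": [0,0.01,0.4],"turn": -0.02,"gripper": 0.5},{"slide": [0,0.01,0.6],"turn": -0.02,"gripper": 0.5},{"slide": [0,0.01,0.69],"turn": -0.02,"gripper": 0.5},{"slide": [0,0.01,0.69],"turn": -0.02,"gripper": 0.5}]'

```text
time_s: 7.48
tcp_pos: [0.4794, 0.0085, 0.0609]
eef_rot: [179.7, 0.0, -67.6]
contact_force: [0.1, 0.0, -0.6]
gripper_width: 0.044
gripper_force: 0.0
```

send_rows --moves '[{"slide": [0,0,0],"turn": 0,"gripper": 0.3},{"slide": [0,0,0],"turn": 0,"gripper": 0.2},{"slide": [0,0,0],"turn": 0,"gripper": 0.1},{"slide": [0,0,0],"turn": 0,"gripper": 0.1},{"slide": [0,0,0],"turn": 0,"gripper": 0.1}]' --newtons 20

```text
time_s: 7.9
tcp_pos: [0.4808, 0.0089, 0.0647]
eef_rot: [180.0, 0.0, -67.4]
contact_force: [-8.0, -3.6, 6.4]
gripper_width: 0.0159
gripper_force: 4.4
```

```bash
python3 -c "
from h import *
go(.481,.009,.063,-131.6); s=get_state(); print(s['moment'],s['gripper_width'],s['gripper_force'])"
```

```text
tcp [0.4808 0.0089 0.0647] [179.96   0.   -67.42] t 7.9 j [ 25.  12. -35.  -0. -42.  -2.] F [-8.  -3.6  6.4]
slide [-0.    -0.001  0.011] turn 0.7131
[-1.25245296  3.2979325  -0.08069201] 0.01592804247389023 4.424846023321152
```

send_rows --moves '[{"slide": [0,0.007,0],"turn": 0,"gripper": 0.05},{"slide": [0,0.007,0],"turn": 0,"gripper": 0.05},{"slide": [0,0.007,0],"turn": 0,"gripper": 0.05},{"slide": [0,0.007,0],"turn": 0,"gripper": 0.05},{"slide": [0,0.007,0],"turn": 0,"gripper": 0.05}]'

```text
time_s: 8.32
tcp_pos: [0.4798, 0.0085, 0.0645]
eef_rot: [179.9, -0.0, -67.4]
contact_force: [-4.8, -0.4, 7.4]
gripper_width: 0.014
gripper_force: 20.0
```

send_rows --moves '[{"slide": [0,0.004,-0.005],"turn": 0.05,"gripper": 0.05},{"slide": [0,0.004,-0.005],"turn": 0.1,"gripper": 0.05},{"slide": [0,0.004,-0.005],"turn": 0.15,"gripper": 0.05},{"slide": [0,0.004,-0.005],"turn": 0.2,"gripper": 0.05},{"slide": [0,0.004,-0.005],"turn": 0.25,"gripper": 0.05}]'

```text
time_s: 8.73
tcp_pos: [0.481, 0.0088, 0.0646]
eef_rot: [-179.9, 0.0, -90.1]
contact_force: [5.0, -3.0, -10.5]
gripper_width: 0.0137
gripper_force: 20.0
```

```bash
python3 -c "
from h import *
go(.481,.009,.063,-131.6); s=get_state(); print(s['moment'],s['gripper_width'],s['gripper_force'])"
```

```text
tcp [0.481  0.0088 0.0646] [-1.7989e+02  3.0000e-02 -9.0110e+01] t 8.73 j [ 25.  12. -35.   0. -42. -25.] F [  5.   -3.  -10.5]
slide [-0.001 -0.     0.011] turn 0.461
[-1.08182142 -2.0909001   0.08481784] 0.013686043686460335 19.981737434864044
```

send_rows --moves '[{"slide": [0,-0.003,0.003],"turn": 0.05,"gripper": 0.05},{"slide": [0,-0.003,0.003],"turn": 0.1,"gripper": 0.05},{"slide": [0,-0.003,0.003],"turn": 0.15,"gripper": 0.05},{"slide": [0,-0.003,0.003],"turn": 0.2,"gripper": 0.05},{"slide": [0,-0.003,0.003],"turn": 0.25,"gripper": 0.05}]'

```text
time_s: 9.15
tcp_pos: [0.4823, 0.0086, 0.0646]
eef_rot: [-179.8, 0.1, -112.6]
contact_force: [8.5, -5.6, -9.5]
gripper_width: 0.0138
gripper_force: 20.0
```

```bash
python3 -c "
from h import *
go(.481,.009,.063,-131.6); s=get_state(); print(s['moment'],s['gripper_width'],s['gripper_force'])"
```

```text
tcp [0.4823 0.0086 0.0646] [-1.7983e+02  8.0000e-02 -1.1258e+02] t 9.15 j [ 25.  12. -35.   0. -42. -47.] F [ 8.5 -5.6 -9.5]
slide [0.001 0.009 0.011] turn 0.2113
[-2.35624772 -2.90059257  0.02216959] 0.013829388140800659 19.983575642108917
```

send_rows --moves '[{"slide": [0,-0.007,0.003],"turn": 0.04,"gripper": 0.05},{"slide": [0,-0.007,0.003],"turn": 0.08,"gripper": 0.05},{"slide": [0,-0.007,0.003],"turn": 0.12,"gripper": 0.05},{"slide": [0,-0.007,0.003],"turn": 0.15,"gripper": 0.05},{"slide": [0,-0.007,0.003],"turn": 0.15,"gripper": 0.05}]'

```text
time_s: 9.57
tcp_pos: [0.483, 0.0084, 0.0645]
eef_rot: [-179.9, 0.1, -125.9]
contact_force: [5.2, -2.9, 0.4]
gripper_width: 0.0142
gripper_force: 20.5
```

```bash
python3 -c "
from h import *
go(.481,.009,.063,-131.6); s=get_state(); print(s['moment'],s['gripper_width'],s['gripper_force'],s['joint_torque'][5])"
```

```text
tcp [0.483  0.0084 0.0645] [-1.7987e+02  1.2000e-01 -1.2594e+02] t 9.57 j [ 24.  13. -35.   0. -42. -60.] F [ 5.2 -2.9  0.4]
slide [0.005 0.013 0.01 ] turn 0.0629
[-1.02103321 -1.48833137  0.41837955] 0.014172368460303031 20.458491146564484 -1.416102983057499
```

send_rows --moves '[{"slide": [0,0,0],"turn": 0.015,"gripper": 0.05},{"slide": [0,0,0],"turn": 0.03,"gripper": 0.05},{"slide": [0,0,0],"turn": 0.045,"gripper": 0.05},{"slide": [0,0,0],"turn": 0.06,"gripper": 0.05},{"slide": [0,0,0],"turn": 0.06,"gripper": 0.05}]'

```text
time_s: 9.98
tcp_pos: [0.4833, 0.0089, 0.0645]
eef_rot: [-179.9, 0.2, -131.2]
contact_force: [4.6, -0.3, -1.3]
gripper_width: 0.0159
gripper_force: 21.9
```

```bash
python3 -c "
from h import *
go(.481,.009,.063,-131.6); s=get_state(); print(s['moment'],s['gripper_width'],s['gripper_force'],s['joint_torque'][5])"
```

```text
tcp [0.4833 0.0089 0.0645] [-1.7988e+02  1.7000e-01 -1.3122e+02] t 9.98 j [ 24.  13. -35.   0. -42. -66.] F [ 4.6 -0.3 -1.3]
slide [0.009 0.012 0.01 ] turn 0.0042
[-0.29215413 -1.78269796  0.64251311] 0.015897044376169806 21.894580274820328 -0.9990878775715828
```

The moment rises and the grip widens, so the bar is held by its stop. One firmer nudge to confirm.

send_rows --moves '[{"slide": [0,0,0],"turn": 0,"gripper": 0.05},{"slide": [0,0,0],"turn": 0,"gripper": 0.05},{"slide": [0,0,0],"turn": 0.02,"gripper": 0.05},{"slide": [0,0,0],"turn": 0.03,"gripper": 0.05},{"slide": [0,0,0],"turn": 0.03,"gripper": 0.05}]' --newtons 40

```text
time_s: 10.4
tcp_pos: [0.4833, 0.0089, 0.0646]
eef_rot: [-179.9, 0.2, -133.8]
contact_force: [4.9, -1.1, -2.1]
gripper_width: 0.0161
gripper_force: 46.8
```

```bash
python3 -c "
from h import *
go(.481,.009,.063,-128); s=get_state(); print(s['moment'],s['gripper_width'],s['gripper_force'],s['joint_torque'][5])"
```

```text
tcp [0.4833 0.0089 0.0646] [-1.7988e+02  1.6000e-01 -1.3383e+02] t 10.4 j [ 24.  13. -35.   0. -42. -68.] F [ 4.9 -1.1 -2.1]
slide [0.01  0.012 0.01 ] turn -0.0648
[-0.24591551 -1.7467354   1.3860297 ] 0.016116649822125642 46.76271568983793 -1.667034700512886
```

Rigid stop confirmed (1.4 N m). Open and lift.

send_rows --moves '[{"slide": [0,0,0],"turn": 0,"gripper": 0.5},{"slide": [0,0,0],"turn": 0,"gripper": 0.5},{"slide": [0,0,0],"turn": 0,"gripper": 0.5},{"slide": [0,0,0],"turn": 0,"gripper": 0.5},{"slide": [0,0,0],"turn": 0,"gripper": 0.5}]' --newtons 10

```text
time_s: 10.82
tcp_pos: [0.4809, 0.0081, 0.0636]
eef_rot: [180.0, -0.0, -134.0]
contact_force: [-0.2, 0.2, 0.7]
gripper_width: 0.0416
gripper_force: 0.0
```

send_rows --moves '[{"slide": [0,0,-0.15],"turn": 0,"gripper": 0.5},{"slide": [0,0,-0.4],"turn": 0,"gripper": 0.5},{"slide": [0,0,-0.6],"turn": 0,"gripper": 0.5},{"slide": [0,0,-0.6],"turn": 0,"gripper": 0},{"slide": [0,0,-0.6],"turn": 0,"gripper": 0}]'

```text
time_s: 11.23
tcp_pos: [0.4823, 0.0086, 0.1556]
eef_rot: [-179.9, 0.2, -134.0]
contact_force: [-0.6, -0.3, -0.8]
gripper_width: 0.0356
gripper_force: 0.0
```

```bash
python3 -c "
from h import *
go(.4687,.0905,.15,-105)"
```

```text
tcp [0.4823 0.0086 0.1556] [-179.92    0.22 -133.99] t 11.23 j [ 24.   6. -29.  -0. -55. -68.] F [-0.6 -0.3 -0.8]
slide [-0.33   0.444  0.038] turn -0.3221
```

send_rows --moves '[{"slide": [-0.33,0.444,0.03],"turn": -0.322,"gripper": 0},{"slide": [-0.33,0.444,0.03],"turn": -0.322,"gripper": 0},{"slide": [-0.33,0.444,0.03],"turn": -0.322,"gripper": 0},{"slide": [-0.33,0.444,0.03],"turn": -0.322,"gripper": 0},{"slide": [-0.33,0.444,0.03],"turn": -0.322,"gripper": 0}]'

```text
time_s: 11.65
tcp_pos: [0.4669, 0.0905, 0.1481]
eef_rot: [179.9, -0.1, -104.6]
contact_force: [0.5, -0.6, -0.4]
gripper_width: 0.0037
gripper_force: 0.0
```

```bash
python3 -c "
from h import *
optics.capture('side');d=optics.capture('side')
x0,y0,x1,y1=(310,215,420,335)
cv2.imwrite('pics/side5.png',cv2.resize(d['img'][y0:y1,x0:x1,::-1],None,fx=5,fy=5,interpolation=cv2.INTER_CUBIC))
go(.4685,.0905,.068,-105); print(get_state()['gripper_width'])"
```

```text
tcp [0.4672 0.0898 0.1485] [ 1.7993e+02 -6.0000e-02 -1.0524e+02] t 11.75 j [ 35.   6. -30.  -0. -54. -50.] F [-0.2 -1.1  1.3]
slide [-0.007 -0.008  0.536] turn -0.0027
0.0004404768357941599
```

View pics/side5.png

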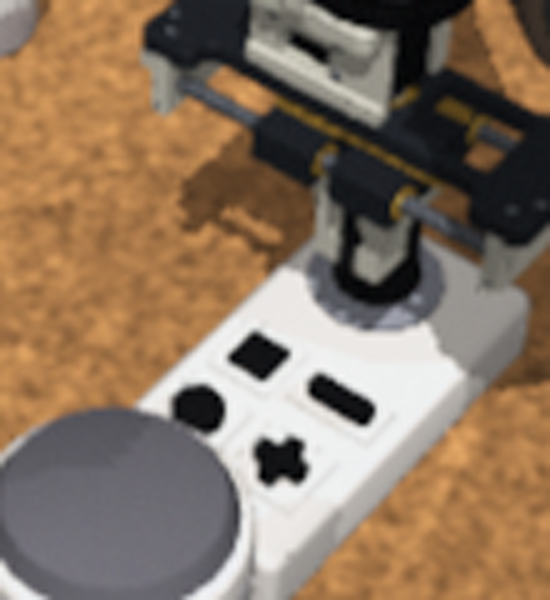

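The keys are visible with the shut fingers in front of the dial and the bar key clear at (378,295). Pressing it.

send_rows --moves '[{"slide": [-0.007,-0.008,0.2],"turn": 0,"gripper": 0},{"slide": [-0.007,-0.008,0.4],"turn": 0,"gripper": 0},{"slide": [-0.007,-0.008,0.5],"turn": 0,"gripper": 0},{"slide": [-0.007,-0.008,0.53],"turn": 0,"gripper": 0},{"slide": [-0.007,-0.008,0.53],"turn": 0,"gripper": 0}]'

```text
time_s: 12.17
tcp_pos: [0.4684, 0.0897, 0.0685]
eef_rot: [179.9, -0.1, -105.2]
contact_force: [-0.6, 0.1, -0.6]
gripper_width: 0.0006
gripper_force: 0.0
```

```bash
python3 -c "
from h import *
for i in range(3):optics.capture('side')
d=optics.capture('side');print([(p.round(1),s[4]) for p,s in blobs(d,330,245,420,335)])
go(.4685,.0905,.048,-105)"
```

```text
[(array([389.4, 264.9]), np.int32(967)), (array([404.2, 248.1]), np.int32(26)), (array([415.6, 255.5]), np.int32(153)), (array([364.1, 268.8]), np.int32(117)), (array([378. , 281.5]), np.int32(204)), (array([361.3, 285.7]), np.int32(55)), (array([349.5, 296.3]), np.int32(63)), (array([365.7, 306.7]), np.int32(60))]
tcp [0.4701 0.0911 0.071 ] [-1.7991e+02  8.0000e-02 -1.0507e+02] t 12.37 j [ 35.  12. -35.   0. -43. -50.] F [0.4 0.5 0.1]
slide [0.007 0.01  0.153] turn -0.0008
```

Square confirmed lower (area 73→55 px) and round back up. Pressing the bar.

send_rows --moves '[{"slide": [0.005,0.007,0.05],"turn": 0,"gripper": 0},{"slide": [0.005,0.007,0.09],"turn": 0,"gripper": 0},{"slide": [0.005,0.007,0.12],"turn": 0,"gripper": 0},{"slide": [0.005,0.007,0.14],"turn": 0,"gripper": 0},{"slide": [0.005,0.007,0.14],"turn": 0,"gripper": 0}]'

```text
time_s: 12.78
tcp_pos: [0.4684, 0.0905, 0.0499]
eef_rot: [-180.0, -0.0, -105.0]
contact_force: [-6.3, 0.3, 18.8]
gripper_width: 0.0001
gripper_force: 9.5
```

Bottomed out at 19 N with z = 0.050. Rise and move off.

send_rows --moves '[{"slide": [0,0,-0.2],"turn": 0,"gripper": 0},{"slide": [0,0,-0.5],"turn": 0,"gripper": 0},{"slide": [0,0,-0.8],"turn": 0,"gripper": 0},{"slide": [0.2,0,-1],"turn": 0,"gripper": 0},{"slide": [0.5,0,-1],"turn": 0,"gripper": 0}]'

```text
time_s: 13.2
tcp_pos: [0.4544, 0.0267, 0.2041]
eef_rot: [-179.5, 0.3, -104.8]
contact_force: [2.1, -0.0, 1.0]
gripper_width: 0.0007
gripper_force: 0.0
```

send_rows --moves '[{"slide": [1,0,0],"turn": 0,"gripper": 0},{"slide": [1,0,0],"turn": 0,"gripper": 0},{"slide": [1,0,0],"turn": 0,"gripper": 0},{"slide": [1,0,0],"turn": 0,"gripper": 0},{"slide": [1,0,0],"turn": 0,"gripper": 0}]'

```text
time_s: 13.62
tcp_pos: [0.4096, -0.1233, 0.1978]
eef_rot: [179.9, -0.0, -105.2]
contact_force: [-1.0, 0.2, -0.1]
gripper_width: 0.0006
gripper_force: 0.0
```

```bash
python3 -c "
from h import *
for i in range(3):optics.capture('side')
d=optics.capture('side');print([(p.round(1),s[4]) for p,s in blobs(d,330,245,420,335)])
x0,y0,x1,y1=(310,215,420,335)
a=cv2.resize(d['img'][y0:y1,x0:x1,::-1],(440,480),interpolation=cv2.INTER_CUBIC)
print(get_state()['tcp_pos'])
cv2.imwrite('pics/side6.png',a)"
```

```text
[(array([386.1, 266.3]), np.int32(241)), (array([361.3, 285.7]), np.int32(55)), (array([377.9, 294.5]), np.int32(56)), (array([349.5, 296.3]), np.int32(63)), (array([365.7, 306.7]), np.int32(60))]
[ 0.41173558 -0.11982071  0.19794533]
```

View pics/side6.png

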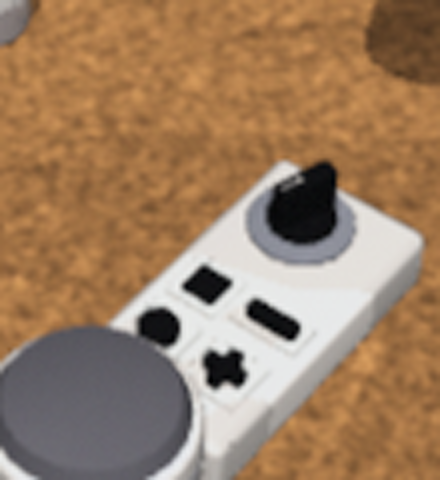

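The picture shows the square key low, round and bar keys up, the cross key unchanged at (366,307), and the dial turned to the stop. The other objects were never approached.

```bash
python3 -c "
from plant import order
print(order.close_job())"
```

```text
the job is handed in; nothing more can be done
None
```

I pressed the square key (it stayed down), then the round key, turned the dial clockwise to its stop, and pressed and released the bar key; the job was handed in after about 14 s, with the cross key and other objects untouched, but no verdict came back.

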